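# Index a blank under the mask ring and hold the click lever at four

## Task

Turn the white six-place wheel one place so that the plain, unpainted wooden disc clicks into position under the orange mask ring while the ring is still up, and let go of the wheel. Then swing the red-handled click lever away from the wheel exactly four clicks from its rest, never a fifth, so the ring comes down close over the disc. The lever springs back if released, so finish while still holding it at the fourth click; keep the discs seated on the wheel and leave the paint things around alone.

Things in the scene. Friction and masses are not known exactly. Their poses are not given: they have to be found in the camera images.
- jig: Grey steel base of the decorating jig, 20 mm thick, bolted down. Origin on the table below the wheel's axis; own x points to the ring's steel column (22 mm across, 205 mm high, at x 155 mm), z up. It covers x -130..180, y -140..140 mm and, on the lever's side, x -90..180, y -330..-140 mm. The ring waits over x 70, y 0 mm.
- wheel: White indexing wheel, 250 mm across, top 46 mm above the table. Origin on its axis at the top face. Six places (grey spots between 6 mm high pins) 70 mm from the axis at 0, 60, 120.. degrees from its own x; six black upright knobs to turn it by, 14 mm across, 45 mm tall, 112 mm from the axis at 30, 90, 150.. degrees. At the start its axes are parallel to the jig's.
- turntable (a joint): Angle of the wheel on the jig, rad, counter-clockwise from above positive, 0 at the start. A sprung plunger clicks in every 60 degrees (1.047 rad), with one place exactly under the ring. About 7 N at a knob takes it out of a stop or into the next; between stops it turns lightly and stays where it is left.
- blank_disc: The plain, unpainted pale wooden disc, 50 mm across, 8 mm thick, 18 g, loose between the pins of its place on the wheel. Origin at the centre of its underside. At the start it is at the place 60 degrees to one side or the other of the ring's.
- red_disc: Finished disc, red with orange and yellow dots, same size, at the place on the other side of the ring. Origin at the centre of its underside.
- green_disc: Finished disc, green with red and yellow dots, same size, at the start under the ring. Origin at the centre of its underside.
- ring_center (a point): Centre of the underside of the orange mask ring (60 mm outside, 44 mm inside, 5 mm thick, on an aluminium arm from the column). 103 mm above the table at rest, 10 mm lower for each 0.2 rad of the lever; at the fourth click about 4 mm above the disc below it, at a fifth it would touch it.
- lever_pivot (a point): Point on the upright axis about which the click lever swings, 85 mm above the table; in the jig's frame at x 30, y -235 mm.
- lever_handle: Red upright round handle of the click lever, 18 mm across, from 50 to 105 mm above the table, fixed on the outer end of a flat steel arm (16 mm wide, top 50 mm above the table). Origin on its axis 85 mm above the table, 125 mm from the lever's pivot; its own -x points along the arm away from the pivot.
- click_lever (a joint): Lever angle, rad; 0 at rest on the wheel's side, grows counter-clockwise from above; stop at 1.3. A pawl passes teeth with crests at 0.2, 0.4, 0.6, 0.8, 1.0: each is one click, its notch 0.1 beyond (fourth: 0.9). A spring pulls back with 5 to 6 N at the handle; the push sinks some 1.5 N below that towards a notch and rises sharply by 3 N out of it. No notch holds it: released, it runs back to 0.
- jar_teal: Small paint jar, teal with a black lid, 42 mm across, 55 mm high, standing on the jig's base behind the lever. Bystander. Origin at the centre of its underside.
- jar_lilac: Paint jar, lilac with a white lid, 42 mm across, 55 mm high. Bystander. Origin at the centre of its underside.
- jar_green: Paint jar, green with a green lid, 50 mm across, 70 mm high. Bystander. Origin at the centre of its underside.
- jar_dark: Paint jar, black, 46 mm across, 62 mm high. Bystander. Origin at the centre of its underside.
- water_bowl: White china bowl, 116 mm across, 62 mm high. Bystander. Origin at the centre of its underside.
- brush_pot: Birch-log pot 66 mm across, 75 mm high, with brushes up to 190 mm. Bystander. Origin at the centre of its underside.
- palette: Pale green egg-tray palette, 100 x 150 mm, 26 mm high. Bystander. Origin at the centre of its underside.
Not all that is in view belongs to the job. Leave any purple or turquoise look-alike of the blank_disc alone.

How it is judged:
On the way, in this order (a step that is already met when the one before it is completed fails the run):
1. the plain disc stands clicked in under the ring, the wheel let go, the lever still at rest (horizontal distance between blank_disc and ring_center below 0.006 m and contact force between the fingers and wheel below 0.3 N and value of joint click_lever below 0.15 rad), for 0.2 s.
2. the lever is at its fourth click (value of joint click_lever between 0.83 and 0.97 rad), for 0.3 s.
At the end, for the whole second after the job is handed in: The plain disc is within 6 mm (seen from above) of the ring's centre, the lever stands still at its fourth click (0.83 to 0.97 rad), and the fingers still press on the lever's handle with more than 1 N (all of step 2 and horizontal distance between blank_disc and ring_center below 0.006 m and velocity of joint click_lever between -0.1 and 0.1 rad/s and contact force between the fingers and lever_handle above 1 N); the arm keeps its last pose, push and grip.
It fails at once if the lever goes over the fifth click (value of joint click_lever above 1.03 rad).
It fails at once if a disc comes off its place on the wheel (horizontal distance between any of blank_disc, red_disc, green_disc and wheel above 0.08 m or horizontal distance between any of blank_disc, red_disc, green_disc and wheel below 0.06 m or angle between any of blank_disc, red_disc, green_disc's own z axis and vertical above 0.3 rad).
It fails at once if a jar, the bowl, the brush pot or the palette is pushed more than 30 mm or knocked over (distance of any of jar_teal, jar_lilac, jar_green, jar_dark, water_bowl, brush_pot, palette from where it was at the start of the episode above 0.03 m or angle between any of jar_teal, jar_lilac, jar_green, jar_dark, water_bowl, brush_pot, palette's own z axis and vertical above 0.5 rad).
It also fails if it takes over 69 s, if anything falls off the work surface, if the arm or the gripper's body presses on something with over 40 N, if the wrist force passes 120 N, or if a joint passes its speed limit or range.

## Robot

A 6-joint arm with a two-finger parallel gripper is mounted at the origin on the work surface. World frame = base frame: x ahead of the robot, y to its left, z up, the work surface at z = 0. Lengths are in m, angles in rad, forces in N, time in s.
With the tool pointing down it reaches from about 0.3 to 0.75 m from the base axis. Payload 8.5 kg.
Tool frame: the origin (TCP) lies at the very end of the fingers, on their centre line; the grasp point (between the pads) lies behind it (r.grasp_offset is the z of the grasp point in the tool frame, in m); z points along the fingers, y is the line along which they close (so a half turn about z gives the same grasp; the last joint's range is limited). The gripper opens to 85 mm and grips with 20 to 120 N. Pads are 22 mm wide; open, the fingers measure 114 mm over their backs; the gripper's body (76 mm by 85 mm) begins 54 mm behind the grasp point. The pads swing forward as they close: fully open they stand 13 mm farther back than shut.
Start: joints at [-1.35, 0.381, 1.297, -0, 1.464, -0.215], TCP at [0.232, -0.499, 0.231] pointing down, gripper open.
Joint ranges: [-3.11, 3.11], [-0.89, 2.33], [0.22, 2.48], [-1.42, 4.56], [0.17, 2.85], [-2.88, 2.88]. Speed limits (rad/s): [2.39, 2.39, 3.14, 3.14, 3.14, 3.14].

## Interface

Orientations are given as a unit quaternion [x, y, z, w].
In Python, from workcell import status, vision, ticket, r gives the robot as it stands.
- The arm moves only by the tool servo_tool, never from a script. Its argument "increments" is text: rows parted by semicolons, each of 5 numbers parted by spaces: the shift along the tool's x, y, z in mm, then the turn about the tool's z in rad, then the finger opening in mm, from 0 to 85.4. A call has exactly 5 rows; each row is the pose to reach, as a shift and turn from the pose commanded when the call began, along the tool's axes at that moment; what a row does not reach only later rows make up. A row lasts 1/10 s, in which the tool goes at most 50 mm and 8.59 degrees, less where a joint would pass 70% of its speed; a pose out of reach is approached as far as the arm can. A call with a gripper value outside its range is refused whole. The fingers move at their own pace and stop on an object; the grip force is fixed at half the most. Time passes only in rows, so rows that repeat a pose let the fingers close, or fill a call up. It gives the time, the measured TCP pose, the force, the opening and the grip force at its end, in the units of the state.
- status.state(): the state, without advancing time (a new reading comes with each control period).
- vision.capture(name): name is "side" or "top"; returns the picture (384x512x3 uint8, red, green, blue); there is no depth.
- vision.calibration(name): a dict with "K" (3x3 intrinsics, pixels), "k1" (the pictures are not rectified: a ray, as slopes to the right and down, at radius r is drawn at 1 + k1 r^2 times it, then the intrinsics apply), "rvec" (rotation vector, rad) and "tvec" (3), from world to camera coordinates, as OpenCV has them. Camera axes: x right, y down, z forward; pixel columns grow to the right and rows downward; lengths in m; the calibration is good to about 2 mm. A picture is of the moment at which its call begins. calibration takes no time and is no camera call.
- ticket.job_done(): hands the job in; it is judged then, once.
Trained networks look in the newest picture that a camera, given by its name, has taken for a name from the list of things; names that differ only in an ending like _2 or _b are one class to them, and where a whole thing is asked for, a point or a joint stands for the part that bears it (a point fixed in the world has none). Each returns a list of dicts, best first, with "confidence" (0 to 1); they miss things now and then, are a little off and sometimes report something else, mostly with a low value. They report only what shows in the picture. A call takes as long as a camera call. They do not tell look-alikes from the thing itself.
- vision.find_in(thing, camera): "at" ([row, column] in pixels, amid what is visible of it).
- vision.silhouettes(thing, camera): "mask" (384x512 bool, what is visible of it) and "at" ([row, column] in pixels, amid what is visible of it).
The state is a dict: "t": time; "joint_pos": joint angles; "joint_vel": joint speeds; "effort": joint torques, N m; "eef_pos": TCP position; "tool_rot": TCP orientation; "contact_force": force on the tool from outside, world axes, zero at the start; "moment": the same for the moment, N m; "width": finger opening in m; "finger_force": force on a finger pad.
Only numpy, scipy, OpenCV 4.12 (cv2) and the standard library are available. Lean on these libraries where they do the work, as an engineer would, in place of code of your own. Each camera call takes 0.05 s, during which the arm holds its last target. There are 200 camera calls.

## Working session

There is one attempt and no reset: what is moved stays moved. The work goes in short steps, Python scripts to look and compute and a tool call to move; the robot and the scene stay as the last step left them, time stands still between calls to the robot, and variables do not carry over. Pictures are saved under pics/ and viewed, at most 10 in all, crops included, and the job is handed in when it is done.

Besides the shell and the picture viewer there is one more tool, called after "Emit:" by a JSON object that holds its "api" and its "payload". servo_tool: Moves the arm, as the interface text tells. Its arguments: {"type":"object","properties":{"increments":{"type":"string"}},"required":["increments"]}

```bash
mkdir -p pics; python3 - <<'E'
from workcell import status, vision, ticket, r
import cv2,numpy as np
a=vision.capture("side");b=vision.capture("top")
cv2.imwrite("pics/side.png",cv2.resize(a[:,:,::-1],(800,600),interpolation=cv2.INTER_CUBIC));cv2.imwrite("pics/top.png",cv2.resize(b[:,:,::-1],(800,600),interpolation=cv2.INTER_CUBIC))
for n in("side","top"):print(vision.calibration(n))
print(status.state(), r.grasp_offset)
E
```

```text
{'K': array([[497.84772396,   0.        , 259.42162389],
       [  0.        , 497.84772396, 190.69147731],
       [  0.        ,   0.        ,   1.        ]]), 'k1': -0.19901218403008294, 'rvec': array([ 0.68343495, -2.71489343,  1.00813745]), 'tvec': array([0.47730806, 0.25033073, 1.6099872 ])}
{'K': array([[363.93273019,   0.        , 255.52460703],
       [  0.        , 363.93273019, 189.45021589],
       [  0.        ,   0.        ,   1.        ]]), 'k1': -0.013075910486917567, 'rvec': array([ 2.11067122, -2.15437483,  0.20023977]), 'tvec': array([0.01361998, 0.57383551, 1.0613758 ])}
{'t': 0.1, 'joint_pos': array([-1.35031499e+00,  3.81122545e-01,  1.29814413e+00,  6.64339829e-06,
        1.46361371e+00, -2.15272502e-01]), 'joint_vel': array([-0.00033858, -0.00182905, -0.00347611,  0.00024054,  0.00063964,
       -0.00028032]), 'effort': array([ 3.43405001e-03, -4.49225485e+01, -2.31655777e+01, -2.42898686e-04,
        3.65315864e-03, -2.09561290e-05]), 'eef_pos': array([ 0.23210696, -0.49833934,  0.23079056]), 'tool_rot': array([ 9.76358443e-01,  2.16156831e-01,  1.62550495e-06, -6.43871432e-04]), 'contact_force': array([ 0.38984971, -0.84576613, -0.09676612]), 'moment': array([-0.00243185, -0.04632474, -0.00961217]), 'finger_force': 0.0, 'width': 0.08544578998313761} -0.0187
```

View pics/top.png

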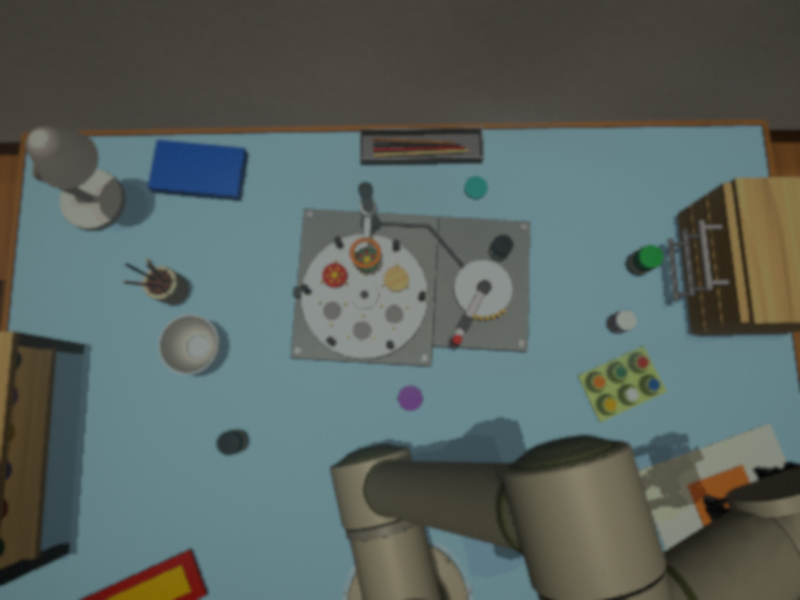

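View pics/side.png

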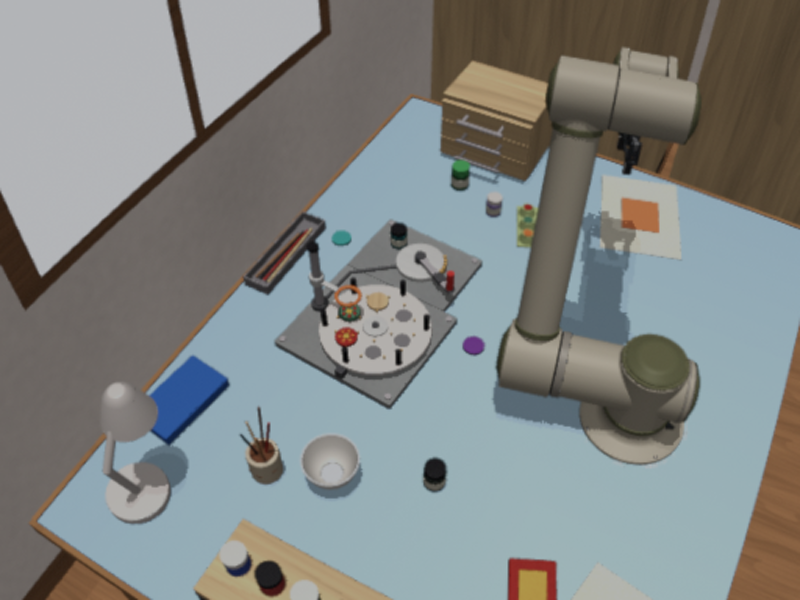

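The top view (800x600 pixels) shows the jig at (365,295) with the orange ring at (366,252). Candidates for the blank disc are the pale wooden disc at (397,278), the purple one at (410,398), the turquoise one at (475,187), and the painted red (335,275) and green (367,262) discs. I choose (397,278). It sits on the -60° side, so the wheel must turn +60°. The red handle is at (457,340) and the lever pivot at (484,287).

```bash
cat >h.py <<'E'
from workcell import status, vision, ticket, r
import cv2,numpy as np
from scipy.optimize import least_squares
from scipy.spatial.transform import Rotation as R
def proj(P,n):
    c=vision.calibration(n);X=cv2.Rodrigues(c["rvec"])[0]@np.atleast_2d(P).T+c["tvec"][:,None]
    s=X[:2]/X[2];s=s*(1+c["k1"]*(s**2).sum(0));return (s*c["K"][0,0]+c["K"][:2,2:]).T
def pts(j,L):
    L=np.atleast_2d(L).astype(float);c,s=np.cos(j[2]),np.sin(j[2])
    return np.c_[L[:,0]*c-L[:,1]*s+j[0],L[:,0]*s+L[:,1]*c+j[1],L[:,2]]
def onplane(px,z,n):
    return least_squares(lambda q:(proj([q[0],q[1],z],n)-px).ravel(),[.5,0]).x
E
python3 - <<'E'
from h import *
for n in("top","side"):
    im=vision.capture(n)
    for t in("wheel","blank_disc","red_disc","green_disc","ring_center","lever_handle","jar_teal","click_lever","jig"):
        d=vision.find_in(t,n)
        for e in d[:2]:
            z=dict(wheel=.046,ring_center=.105,lever_handle=.08,jar_teal=.04,jig=.02).get(t,.054)
            px=e["at"][::-1];print(n,t,round(e["confidence"],2),np.round(px,1),onplane(px,z,n).round(4))
im=vision.capture("top")
cv2.imwrite("pics/c.png",cv2.resize(im[125:240,180:345,::-1],None,fx=4.8,fy=4.8,interpolation=cv2.INTER_CUBIC))
E
```

```text
top wheel 0.71 [214.4 174.3] [0.625  0.1279]
top wheel 0.69 [230.8 193.2] [0.5647 0.0778]
top blank_disc 0.76 [262.2 256.4] [ 0.3723 -0.0136]
top blank_disc 0.72 [306.7 118.5] [ 0.7984 -0.1649]
top red_disc 0.47 [212.6 176.9] [0.6152 0.1326]
top green_disc 0.42 [232.3 166.2] [0.6477 0.0719]
top ring_center 0.77 [236.5 153.4] [0.6738 0.0565]
top lever_handle 0.82 [298.3 201.6] [ 0.5297 -0.1237]
top lever_handle 0.46 [235.5 195.3] [0.5524 0.062 ]
top jar_teal 0.56 [318.9 159. ] [ 0.6692 -0.1994]
top click_lever 0.87 [299.4 204.8] [ 0.5236 -0.13  ]
top jig 0.57 [263.1 185.2] [ 0.5927 -0.0227]
top jig 0.33 [150.  284.6] [0.2957 0.3244]
side wheel 0.81 [241.7 212. ] [0.5653 0.0841]
side blank_disc 0.7 [301.6 222.7] [0.3635 0.0342]
side blank_disc 0.49 [236.6 192.3] [0.6211 0.0214]
side red_disc 0.69 [220.7 215.4] [0.6173 0.136 ]
side red_disc 0.59 [240.7 210.5] [0.5682 0.0854]
side green_disc 0.46 [222.7 198. ] [0.6507 0.067 ]
side ring_center 0.74 [207.8 181.2] [0.7105 0.062 ]
side lever_handle 0.62 [285.  177.3] [ 0.4936 -0.1014]
side jar_teal 0.47 [253.6 146.8] [ 0.6849 -0.2198]
side click_lever 0.47 [281.1 178.4] [ 0.5131 -0.1117]
side jig 0.93 [247.1 200.9] [0.5838 0.0138]
side jig 0.31 [223.8 196.9] [0.666  0.0372]
```

View pics/c.png

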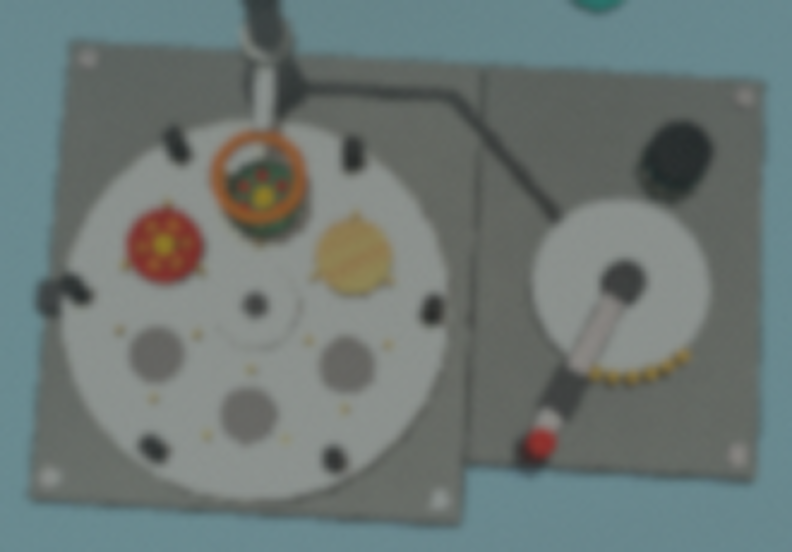

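The crop confirms the plain wooden disc at (353,257), with red at (165,245) and green under the ring at (262,190). The handle top is at (541,442) and the jig corners are clear. Next I fit the jig pose from these points.

```bash
python3 - <<'E'
from h import *
d=np.pi/180
def pl(a,rr,z):return [rr*np.cos(a*d),rr*np.sin(a*d),z]
ob=[((70,40),[.18,.14,.02]),((30,500),[-.13,.14,.02]),((462,522),[-.13,-.14,.02]),((765,80),[.18,-.33,.02]),((755,482),[-.09,-.33,.02]),
((165,245),pl(60,.07,.054)),((353,257),pl(-60,.07,.054)),((157,354),pl(120,.07,.046)),((248,415),pl(180,.07,.046)),((347,365),pl(240,.07,.046))]
px=np.array([(np.array(o[0])+.5)/4.8-.5+[180,125] for o in ob]);L=np.array([o[1] for o in ob])
f=least_squares(lambda j:(proj(pts(j,L),"top")-px).ravel(),[.57,.08,0])
print(f.x.round(4));print(f.fun.reshape(-1,2).round(1).tolist())
np.save("j.npy",f.x);j=f.x
pv=pts(j,[.03,-.235,.085])[0];print("pivot",pv)
h=onplane((np.array((541,442))+.5)/4.8-.5+[180,125],.105,"top");print("handle",h,np.hypot(*(h-pv[:2])),np.arctan2(*(h-pv[:2])[::-1])-j[2])
# side checks
im=vision.capture("side")
for n,l in dict(blank=pl(-60,.07,.054),red=pl(60,.07,.054),k30=pl(30,.112,.091),k90=pl(90,.112,.091),k150=pl(150,.112,.091),k210=pl(210,.112,.091),k270=pl(270,.112,.091),ring=[.07,0,.105]).items():
    P=pts(j,l);print(n,P[0].round(4),proj(P,"side")[0].round(1));cv2.circle(im,tuple(int(round(v)) for v in proj(P,"side")[0]),1,(255,0,255),-1)
a=proj([*h,.105],"side")[0];print(a);cv2.circle(im,tuple(int(round(v)) for v in a),1,(0,255,0),-1)
cv2.imwrite("pics/s2.png",cv2.resize(im[130:260,170:320,::-1],None,fx=4.5,fy=4.5,interpolation=cv2.INTER_CUBIC))
E
```

```text
[ 0.5795  0.0712 -0.0795]
[[-0.2, -0.3], [-0.8, -0.1], [-0.0, 0.7], [0.2, -0.1], [0.8, -0.3], [-0.2, -0.1], [0.1, -0.3], [-0.0, 0.1], [0.0, -0.0], [0.0, 0.2]]
pivot [ 0.59077078 -0.16541847  0.085     ]
handle [ 0.48280055 -0.10143409] 0.12550526560171435 2.6861274521788037
blank [0.6096 0.008  0.054 ] [241.3 190.9]
red [0.6192 0.1289 0.054 ] [221.3 213.7]
k30 [0.6807 0.1193 0.091 ] [206.6 198.2]
k90 [0.5884 0.1829 0.091 ] [220.2 221.8]
k150 [0.4873 0.1347 0.091 ] [254.6 223.2]
k210 [0.4784 0.0231 0.091 ] [272.8 200.8]
k270 [ 0.5706 -0.0404  0.091 ] [257.6 178.8]
ring [0.6493 0.0657 0.105 ] [222.5 188.3]
[288.07926662 173.5792806 ]
```

View pics/s2.png

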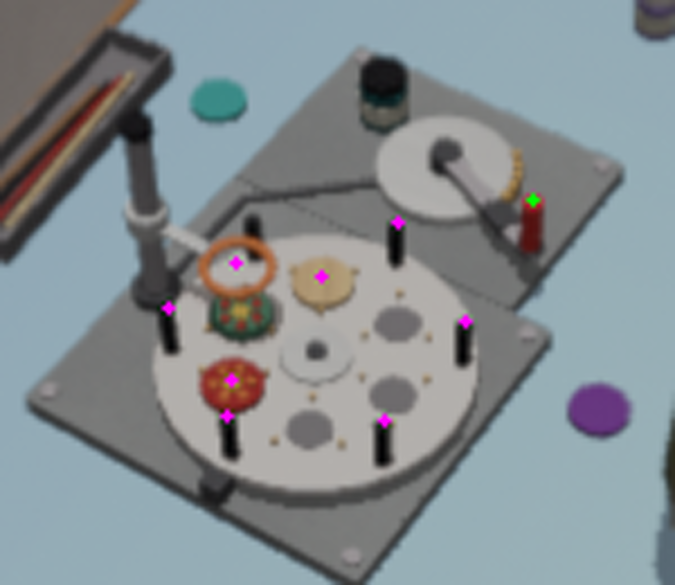

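The reprojections land on the knobs, discs and handle, so the fit is good to about 1 mm. The plan is to grip the 150° knob, carry it +60° along its arc and release. Then I grip the red handle and swing it +0.9 rad.

```bash
cat >>h.py <<'E'
J=np.load("j.npy")
def now():
    s=status.state();m=R.from_quat(s["tool_rot"]).as_matrix();return s,m,np.array(s["eef_pos"])
def go(*targets):
    "targets: x,y,z,phi (world heading of tool x)"
    s,m,p=now();ph=np.arctan2(m[1,0],m[0,0])
    print("t",round(s["t"],2),"p",p.round(4),"phi",round(ph,3),"F",np.round(s["contact_force"],1),"w",round(s["width"],4),"ff",s["finger_force"],"q6",s["joint_pos"][5].round(2))
    for t in targets:
        d=m.T@(np.array(t[:3])-p)*1000;print(d.round(1),round((ph-t[3]+np.pi)%(2*np.pi)-np.pi,3))
def knob(a,z):
    w=np.radians(a)+J[2];return (J[0]+.112*np.cos(w),J[1]+.112*np.sin(w),z,w-np.pi)
PV=pts(J,[.03,-.235,.085])[0];A0=2.686+J[2]
def lev(a,z,off=np.pi):
    w=A0+a;return (PV[0]+.125*np.cos(w),PV[1]+.125*np.sin(w),z,w-off)
E
python3 -c "
from h import *
go(knob(150,.2))"
```

```text
t 1.2 p [ 0.2322 -0.4986  0.2313] phi 0.436 F [-0.7  0.9  0.2] w 0.0852 ff 0.0 q6 -0.22
[ 498.6 -466.4   31.3] 1.039
```

Emit:
{"api": "servo_tool", "payload": {"increments": "35 -33 0 0.12 50;70 -66 0 0.24 50;105 -99 0 0.36 50;140 -131 0 0.48 50;175 -164 0 0.6 50"}}

```text
t: 1.7
eef_pos: [0.3219, -0.2743, 0.2315]
tool_rot: [0.996, -0.085, 0.0, 0.0]
contact_force: [1.6, 0.1, 0.3]
width: 0.0499
finger_force: 0.0
```

```bash
python3 -c "
from h import *
go(knob(150,.2))"
```

```text
t 1.7 p [ 0.3219 -0.2743  0.2315] phi -0.17 F [1.6 0.1 0.3] w 0.0499 ff 0.0 q6 0.75
[  93.9 -431.1   31.4] 0.433
```

Emit:
{"api": "servo_tool", "payload": {"increments": "9 -43 5 0.08 45;18 -86 10 0.16 45;27 -129 15 0.24 45;36 -172 20 0.32 45;46 -215 25 0.43 45"}}

```text
t: 2.2
eef_pos: [0.4022, -0.0703, 0.2065]
tool_rot: [0.956, -0.294, 0.0, 0.0]
contact_force: [2.0, -0.9, -0.2]
width: 0.045
finger_force: 0.0
```

```bash
python3 -c "
from h import *
go(knob(150,.12))"
```

```text
t 2.2 p [ 0.4022 -0.0703  0.2065] phi -0.597 F [ 2.  -0.9 -0.2] w 0.045 ff 0.0 q6 1.7
[ -44.9 -217.4   86.5] 0.007
```

Emit:
{"api": "servo_tool", "payload": {"increments": "-9 -45 17 0.007 40;-18 -90 34 0.007 40;-27 -135 50 0.007 40;-36 -180 70 0.007 40;-45 -217 87 0.007 40"}}

```text
t: 2.7
eef_pos: [0.4864, 0.1354, 0.1185]
tool_rot: [0.956, -0.295, 0.0, -0.0]
contact_force: [1.2, 0.1, -0.3]
width: 0.0402
finger_force: 0.0
```

```bash
python3 -c "
from h import *
go(knob(150,.12),knob(150,.058))"
```

```text
t 2.7 p [0.4864 0.1354 0.1185] phi -0.599 F [ 1.2  0.1 -0.3] w 0.0402 ff 0.0 q6 2.21
[ 1.1  0.  -1.5] 0.004
[ 1.1  0.  60.5] 0.004
```

Emit:
{"api": "servo_tool", "payload": {"increments": "1 0 20 0.004 40;1 0 40 0.004 40;1 0 60 0.004 40;1 0 60 0.004 40;1 0 60 0.004 0"}}

```text
t: 3.2
eef_pos: [0.4868, 0.1325, 0.0598]
tool_rot: [0.955, -0.297, 0.0, -0.0]
contact_force: [0.2, -0.1, -0.1]
width: 0.0266
finger_force: 0.0
```

Emit:
{"api": "servo_tool", "payload": {"increments": "0 0 0 0 0;0 0 0 0 0;0 0 0 0 0;0 0 0 0 0;0 0 0 0 0"}}

```text
t: 3.7
eef_pos: [0.4878, 0.1336, 0.0606]
tool_rot: [0.955, -0.297, 0.002, -0.002]
contact_force: [3.7, 8.9, -3.8]
width: 0.0121
finger_force: 58.4
```

```bash
python3 -c "
from h import *
go(*[knob(a,.058) for a in range(150,211,6)])"
```

```text
t 3.7 p [0.4878 0.1336 0.0606] phi -0.604 F [ 3.7  8.9 -3.8] w 0.0121 ff 58.39572608470917 q6 2.21
[-1.1 -0.6  2.6] -0.001
[-0.5 11.1  2.6] -0.106
[ 1.3 22.6  2.6] -0.21
[ 4.4 34.   2.5] -0.315
[ 8.6 44.9  2.5] -0.42
[13.9 55.3  2.4] -0.525
[20.3 65.2  2.4] -0.629
[27.7 74.3  2.4] -0.734
[36.  82.6  2.4] -0.839
[45.1 89.9  2.4] -0.943
[55.  96.3  2.4] -1.048
```

Emit:
{"api": "servo_tool", "payload": {"increments": "0.3 7.8 0 -0.07 0;1.1 15.6 0 -0.14 0;2.5 23.3 0 -0.21 0;4.4 30.9 0 -0.28 0;6.8 38.4 0 -0.35 0"}}

```text
t: 4.2
eef_pos: [0.472, 0.0967, 0.0607]
tool_rot: [0.992, -0.125, 0.002, -0.0]
contact_force: [7.2, 1.3, -6.2]
width: 0.012
finger_force: 58.5
```

```bash
python3 -c "
from h import *
go(*[knob(a,.06) for a in range(174,211,6)])"
```

```text
t 4.2 p [0.472  0.0967 0.0607] phi -0.251 F [ 7.2  1.3 -6.2] w 0.012 ff 58.480111956596375 q6 1.78
[-1.3  5.5  0.6] -0.066
[ 0.1 17.1  0.6] -0.171
[ 2.7 28.5  0.6] -0.276
[ 6.5 39.6  0.6] -0.381
[11.4 50.3  0.7] -0.485
[17.4 60.3  0.7] -0.59
[24.4 69.7  0.7] -0.695
```

Emit:
{"api": "servo_tool", "payload": {"increments": "0.3 7.8 0 -0.07 0;1.1 15.6 0 -0.14 0;2.5 23.3 0 -0.21 0;4.4 30.9 0 -0.28 0;6.8 38.4 0 -0.35 0"}}

```text
t: 4.7
eef_pos: [0.4703, 0.0578, 0.0607]
tool_rot: [0.999, 0.049, 0.004, 0.0]
contact_force: [12.9, 4.4, -9.7]
width: 0.0122
finger_force: 58.4
```

Emit:
{"api": "servo_tool", "payload": {"increments": "0.3 7.8 0 -0.07 0;1.1 15.6 0 -0.14 0;2.5 23.3 0 -0.21 0;4.4 30.9 0 -0.28 0;6.8 38.2 0 -0.347 0"}}

```text
t: 5.2
eef_pos: [0.4813, 0.022, 0.0607]
tool_rot: [0.975, 0.221, 0.005, -0.0]
contact_force: [16.4, 21.0, -8.5]
width: 0.0119
finger_force: 59.5
```

Emit:
{"api": "servo_tool", "payload": {"increments": "0 0 0 0 0;0 0 0 0 0;0 0 0 0 0;0 0 0 0 0;0 0 0 0 0"}}

```text
t: 5.7
eef_pos: [0.4819, 0.0211, 0.0607]
tool_rot: [0.976, 0.22, 0.005, 0.001]
contact_force: [17.5, 7.8, -11.9]
width: 0.0124
finger_force: 59.2
```

```bash
python3 -c "
from h import *
go(knob(210,.06),knob(210,.14))"
```

```text
t 5.7 p [0.4819 0.0211 0.0607] phi 0.443 F [ 17.5   7.8 -11.9] w 0.0124 ff 59.20699059963226 q6 0.92
[-2.3 -3.3  0.7] -0.001
[ -1.5  -3.  -79.3] -0.001
```

Emit:
{"api": "servo_tool", "payload": {"increments": "-1 -1.5 0 0 0;-2 -3 0 0 0;-2 -3 0 0 0;-2 -3 0 0 40;-2 -3 0 0 40"}}

```text
t: 6.2
eef_pos: [0.4751, 0.0226, 0.0603]
tool_rot: [0.976, 0.22, 0.001, 0.0]
contact_force: [-0.3, -0.7, 0.3]
width: 0.0394
finger_force: 0.0
```

Emit:
{"api": "servo_tool", "payload": {"increments": "0 0 0 0 40;0 0 0 0 40;0 0 -20 0 40;0 0 -50 0 40;0 0 -80 0 40"}}

```text
t: 6.7
eef_pos: [0.4743, 0.0226, 0.1404]
tool_rot: [0.976, 0.22, -0.0, -0.0]
contact_force: [0.2, -0.7, 0.1]
width: 0.0402
finger_force: 0.0
```

```bash
python3 -c "
from h import *
im=vision.capture('top');cv2.imwrite('pics/d.png',cv2.resize(im[110:240,180:345,::-1],None,fx=4.6,fy=4.6,interpolation=cv2.INTER_CUBIC))
go(lev(0,.14),lev(0,.14,0))"
```

```text
t 6.75 p [0.4764 0.0223 0.1449] phi 0.443 F [2.  0.2 5. ] w 0.0401 ff 0.0 q6 0.93
[-47.  114.9   5.2] 0.978
[-47.  114.9   5.2] -2.163
```

View pics/d.png

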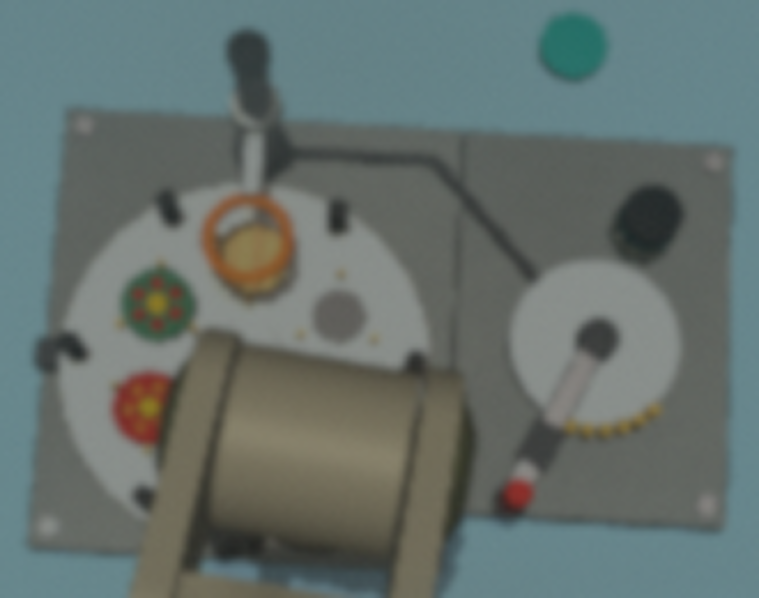

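The plain disc shows through the ring at (252,252), with green at (157,303) and red at (145,405). The lever is at rest, with the handle at (517,493). I'll verify the disc numerically and move to the lever.

Emit:
{"api": "servo_tool", "payload": {"increments": "-10 24 0 0.14 45;-20 48 0 0.28 45;-30 72 0 0.42 45;-40 95 0 0.56 45;-47 115 0 0.7 45"}}

```text
t: 7.25
eef_pos: [0.4813, -0.1027, 0.1394]
tool_rot: [0.991, -0.131, -0.0, 0.0]
contact_force: [-0.4, 0.5, 0.4]
width: 0.045
finger_force: 0.0
```

```bash
python3 -c "
from h import *
g=onplane((np.array((157,303))+.5)/4.6-.5+[180,110],.054,'top');print('green vs expected',g,pts(J,[.035,.0606,.054]))
go(lev(0,.14),lev(0,.064))"
```

```text
green vs expected [0.61955921 0.12914203] [[0.61923152 0.12885071 0.054     ]]
t 7.25 p [ 0.4813 -0.1027  0.1394] phi -0.263 F [-0.4  0.5  0.4] w 0.045 ff 0.0 q6 1.38
[ 1.6 -1.5 -0.6] 0.272
[ 1.6 -1.5 75.4] 0.272
```

Emit:
{"api": "servo_tool", "payload": {"increments": "1 -1 0 0.14 45;1.5 -1 0 0.27 45;1.5 -1 25 0.27 45;1.5 -1 50 0.27 45;1.5 -1 75 0.27 45"}}

```text
t: 7.75
eef_pos: [0.4832, -0.1009, 0.0637]
tool_rot: [0.965, -0.26, 0.0, 0.0]
contact_force: [-0.5, -1.0, 0.3]
width: 0.0448
finger_force: 0.0
```

```bash
python3 -c "
from h import *
go(lev(0,.064))"
```

```text
t 7.75 p [ 0.4832 -0.1009  0.0637] phi -0.527 F [-0.5 -1.   0.3] w 0.0448 ff 0.0 q6 1.65
[ 0.5  0.6 -0.3] 0.008
```

Emit:
{"api": "servo_tool", "payload": {"increments": "0 0 0 0 0;0 0 0 0 0;0 0 0 0 0;0 0 0 0 0;0 0 0 0 0"}}

```text
t: 8.25
eef_pos: [0.4833, -0.1009, 0.065]
tool_rot: [0.966, -0.26, 0.0, 0.0]
contact_force: [-1.7, -0.6, -3.6]
width: 0.0168
finger_force: 58.7
```

Emit:
{"api": "servo_tool", "payload": {"increments": "0 0 0 0 0;0 0 0 0 0;0 0 0 0 0;0 0 0 0 0;0 0 0 0 0"}}

```text
t: 8.75
eef_pos: [0.4833, -0.1009, 0.0648]
tool_rot: [0.966, -0.26, 0.0, 0.0]
contact_force: [-3.6, -1.0, 6.5]
width: 0.0164
finger_force: 59.4
```

```bash
python3 -c "
from h import *
go(*[lev(a,.064) for a in (0,.1,.2,.3)])"
```

```text
t 8.75 p [ 0.4833 -0.1009  0.0648] phi -0.527 F [-3.6 -1.   6.5] w 0.0164 ff 59.393699169158936 q6 1.65
[0.3 0.7 0.8] 0.008
[ 0.8 13.2  0.8] -0.092
[ 2.6 25.6  0.8] -0.192
[ 5.6 37.7  0.8] -0.292
```

Emit:
{"api": "servo_tool", "payload": {"increments": "0.2 7.5 0 -0.06 0;0.9 15 0 -0.12 0;2 22.4 0 -0.18 0;3.6 29.7 0 -0.24 0;5.6 36.9 0 -0.3 0"}}

```text
t: 9.25
eef_pos: [0.4696, -0.135, 0.0648]
tool_rot: [0.994, -0.112, 0.0, -0.001]
contact_force: [-2.9, 4.0, 6.5]
width: 0.0167
finger_force: 59.9
```

Emit:
{"api": "servo_tool", "payload": {"increments": "0.2 7.5 0 -0.06 0;0.9 15 0 -0.12 0;2 22.4 0 -0.18 0;3.6 29.7 0 -0.24 0;5.6 36.9 0 -0.3 0"}}

```text
t: 9.75
eef_pos: [0.4663, -0.1719, 0.0648]
tool_rot: [0.999, 0.038, -0.0, -0.001]
contact_force: [-5.0, 4.9, 8.9]
width: 0.0166
finger_force: 60.2
```

```bash
python3 -c "
from h import *
go(*[lev(a,.065) for a in (.6,.7,.8,.9)])
s,m,p=now();print(np.arctan2(p[1]-PV[1],p[0]-PV[0])%(2*np.pi)-A0,np.hypot(*(p-PV)[:2]))"
```

```text
t 9.75 p [ 0.4663 -0.1719  0.0648] phi 0.075 F [-5.   4.9  8.9] w 0.0166 ff 60.20667314529419 q6 0.9
[-0.4  1.6 -0.2] 0.011
[ 0.1 14.1 -0.2] -0.089
[ 1.8 26.4 -0.3] -0.189
[ 4.8 38.6 -0.3] -0.289
0.5873864065837267 0.12461653138009643
```

Tracking well. I swing the last 0.3 rad more slowly.

Emit:
{"api": "servo_tool", "payload": {"increments": "0.1 5 0 -0.04 0;0.4 10 0 -0.08 0;0.9 15 0 -0.12 0;1.6 19.9 0 -0.16 0;2.5 24.8 0 -0.2 0"}}

```text
t: 10.25
eef_pos: [0.4703, -0.1965, 0.0648]
tool_rot: [0.991, 0.137, -0.001, -0.001]
contact_force: [-7.5, 3.8, 9.6]
width: 0.0165
finger_force: 60.3
```

Emit:
{"api": "servo_tool", "payload": {"increments": "0.1 3.7 0 -0.03 0;0.2 7.5 0 -0.06 0;0.5 11.2 0 -0.09 0;0.6 12.5 0 -0.1 0;0.6 12.5 0 -0.1 0"}}

```text
t: 10.75
eef_pos: [0.4744, -0.2091, 0.0648]
tool_rot: [0.983, 0.186, -0.001, -0.0]
contact_force: [-7.3, 1.1, 9.0]
width: 0.0166
finger_force: 60.1
```

Emit:
{"api": "servo_tool", "payload": {"increments": "0 0 0 0 0;0 0 0 0 0;0 0 0 0 0;0 0 0 0 0;0 0 0 0 0"}}

```text
t: 11.25
eef_pos: [0.4744, -0.2091, 0.0648]
tool_rot: [0.983, 0.186, -0.001, -0.0]
contact_force: [-7.6, -0.1, 7.6]
width: 0.0161
finger_force: 60.0
```

```bash
python3 -c "
from h import *
go(lev(.9,.065))
s,m,p=now();print(np.arctan2(p[1]-PV[1],p[0]-PV[0])%(2*np.pi)-A0,np.hypot(*(p-PV)[:2]))
im=vision.capture('side')
P=pts(J,[.07,0,.063]);print(proj(P,'side'))
cv2.imwrite('pics/e.png',cv2.resize(im[130:260,170:320,::-1],None,fx=4.5,fy=4.5,interpolation=cv2.INTER_CUBIC))"
```

```text
t 11.25 p [ 0.4744 -0.2091  0.0648] phi 0.373 F [-7.6 -0.1  7.6] w 0.0161 ff 60.04741430282593 q6 0.55
[-0.7  0.8 -0.2] 0.008
0.8937763457059522 0.12430774168330092
[[223.10305919 196.22167143]]
```

View pics/e.png

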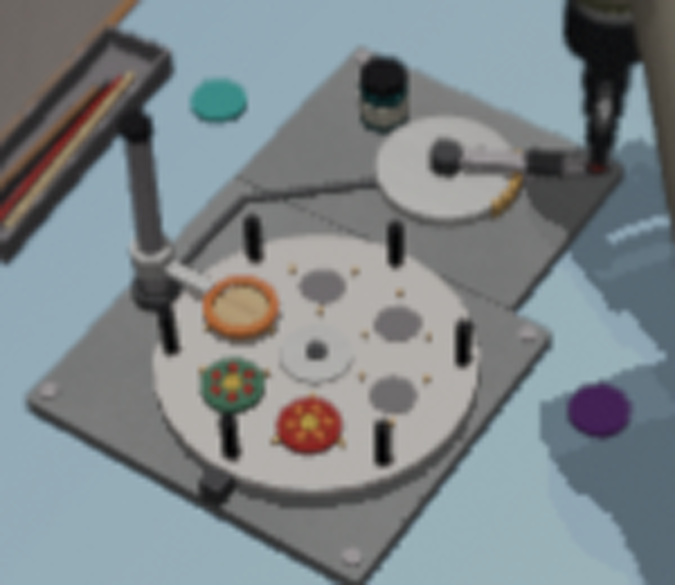

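The ring has come down close over the plain disc at (241,307), and the fingers hold the handle at (597,165). The lever reads about 0.89 rad.

```bash
python3 -c "
from h import *
print(ticket.job_done())"
```

```text
the job is handed in; nothing more can be done
None
```

The plain disc is clicked in under the lowered ring and the gripper is still holding the lever at its fourth click (about 0.89 rad); the job is handed in, but it returned no verdict.

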